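# Square up the rotor clamping plates in the angle stop

### The arm

A 6-joint arm with a two-finger parallel gripper is mounted at the origin on the work surface. World frame = base frame: x ahead of the robot, y to its left, z up, the work surface at z = 0. Lengths are in mm, angles in rad, forces in N, time in s.
With the tool pointing down it reaches from about 250 to 725 mm from the base axis. Payload 9.7 kg.
Tool frame: the origin (TCP) lies on the centre line of the jaws, within the pads' length; the fingertips stand 17 mm ahead of it and the grasp point (between the pads) lies 2 mm behind it; z points along the fingers, y is the direction in which the jaws open and shut (so a half turn about z gives the same grasp; the last joint's range is limited). The gripper opens to 85 mm and grips with 20 to 120 N. Pads are 22 mm wide; open, the fingers measure 114 mm over their backs; the gripper's body (76 mm by 85 mm) begins 54 mm behind the grasp point. The pads swing forward as they close: fully open they stand 13 mm farther back than shut.
Start: joints at [-1.282, 0.087, 0.176, 1.66, 0, 1.571], TCP at [156.638, -527.22, 248.284] pointing down, gripper open.
Joint ranges: [-3.13, 3.13], [-0.85, 1.81], [-1.15, 1.24], [-2.2, 2.28], [-1.44, 1.52], [-3.14, 3.14]. Speed limits (rad/s): [2.22, 2.22, 2.57, 3.14, 3.14, 3.14].

### API

Orientations are given as a 3x3 rotation matrix whose columns are the frame's x, y, z axes.
In Python, from workcell import manip gives the robot as it stands.
- The arm moves only by the tool arm_command, never from a script. Its argument "targets" is a list of rows, each a list of 3 entries, a list of its own where there are three numbers: the shift along the tool's x, y, z in cm, then the turn, a rotation vector about the tool's x, y, z in rad, then the closure, from 0 (fully open) to 1 (shut). In form: [[[x, y, z], [wx, wy, wz], fingers], ...]. A call has 1 to 10 rows; each row is the pose to reach, as a shift and turn from the pose commanded when the call began, along the tool's axes at that moment; what a row does not reach only later rows make up. A row lasts 1/10 s, in which the tool goes at most 50 mm and 8.59 degrees, less where a joint would pass 70% of its speed; a pose out of reach is approached as far as the arm can. A call with a gripper value outside its range is refused whole. The fingers move at their own pace and stop on an object; "newtons" is the grip in N (left out, the last holds). Time passes only in rows, so rows that repeat a pose let the fingers close. It gives the time, the measured TCP pose, the force and the opening at its end, in the units of the state.
- manip.get_obs(): the state, without advancing time (a new reading comes with each control period).
- manip.capture(name): name is "side" or "top"; returns the picture (480x640x3 uint8, red, green, blue); there is no depth.
- manip.calibration(name): a dict with "vfov" (degrees; the focal length in pixels is half the picture's height over the tangent of half this angle, whatever the lens; pixels are square), "cx", "cy" (the principal point, pixels), "pose" (4x4, takes a point from camera to world coordinates). Camera axes: x right, y down, z forward; pixel columns grow to the right and rows downward; lengths in mm; the calibration is good to about 2 mm. A picture is of the moment at which its call begins. calibration takes no time and is no camera call.
- manip.finish_job(): hands the job in, once; it reports no verdict.
The state is a dict: "time": time; "q": joint angles; "qd": joint speeds; "joint_torque": joint torques, N m; "tool_pos": TCP position; "tool_rot": TCP orientation; "wrist_force": force on the tool from outside, world axes, zero at the start; "ft_torque": the same for the moment, N m; "finger_gap": finger opening in mm.
Only numpy, scipy, OpenCV 4.12 (cv2) and the standard library are available. Lean on these libraries where they do the work, as an engineer would, in place of code of your own. Each camera call takes 0.05 s, during which the arm holds its last target. There are 200 camera calls.

### The job

The three large aluminium clamping plates lean in a staggered row against the backstop of the large angle stop on the bench. Push their feet in so that all three stand upright, packed one behind the other against the backstop, then push them sideways so that their ends all sit up against the side fence. Leave the small stop with its pair of small plates, the tape roll and the bottle alone.

Things in the scene. Friction and masses are not known exactly. Their poses are not given: they have to be found in the camera images.
- stop: Large dark steel angle stop, fixed to the bench. Base 140 (own x) x 195 (own y) x 6 mm, origin at the centre of its underside. Backstop along +x: 50 mm high above the base, inner face at x = 50, from y = -60 to 92. Side fence along +y: 35 mm high, inner face at y = 80, from x = -10 to 50. Walls 12 mm thick. Sides -x (towards the robot, within 20 degrees) and -y are open.
- stop_corner (a point): Inner corner of the large stop on the base's upper face (6 mm above the bench), where the backstop's and the fence's inner faces meet; axes as stop. The plates lie at negative x and y from it. A squared row of three fills x = -36 to 0 and y = -90 to 0 mm here.
- plate_a: Loose bare aluminium plate, 12 mm thick (own x) x 90 wide (own y) x 50 high (own z), 0.1 to 0.2 kg, two dark 14 mm holes. Origin: centre of its bottom face. Starts leaning 24 degrees, top towards the backstop (stop's +x), its fence-side end 18 to 40 mm from the fence. It is the one next to the backstop.
- plate_b: Loose bare aluminium plate, 12 mm thick (own x) x 90 wide (own y) x 50 high (own z), 0.1 to 0.2 kg, two dark 14 mm holes. Origin: centre of its bottom face. Starts leaning 24 degrees, top towards the backstop (stop's +x), its fence-side end 18 to 40 mm from the fence. It is the middle one, leaning on plate_a.
- plate_c: Loose bare aluminium plate, 12 mm thick (own x) x 90 wide (own y) x 50 high (own z), 0.1 to 0.2 kg, two dark 14 mm holes. Origin: centre of its bottom face. Starts leaning 24 degrees, top towards the backstop (stop's +x), its fence-side end 18 to 40 mm from the fence. It is the outermost one, on the open side, leaning on plate_b; the foot of its outer face starts about 60 mm from the backstop. Pushed low, the row slides at under 20 N.
- small_stop: Bystander: a smaller angle stop of the same make, base 90 x 100 x 6 mm, backstop 34 mm high above its base, fixed to the bench; origin at the centre of the underside. It stands on the other side of the work area from the large stop.
- small_a: Bystander: small aluminium plate, 8 x 50 x 34 mm, one of a pair leaning in the small stop. Origin: centre of its bottom face. Leave it as it is.
- small_b: Bystander: small aluminium plate, 8 x 50 x 34 mm, one of a pair leaning in the small stop. Origin: centre of its bottom face. Leave it as it is.
- tape: Bystander: loose roll of tape lying flat, 96 mm across, 24 mm high; origin at the centre of its underside.
- bottle: Bystander: loose white bottle, 70 mm across, 170 mm high; origin at the centre of its underside.

How it is judged:
By the outcome, as a careful person would: the job done as asked, in the order asked, and still so for the second after the job is handed in, with the robot touching nothing.
It also fails if it takes over 42 s, if anything falls off the work surface, if the arm or the gripper's body presses on something with over 40 N, if the wrist force passes 120 N, or if a joint passes its speed limit or range.

## Working session

There is one attempt and no reset: what is moved stays moved. The work goes in short steps, Python scripts to look and compute and a tool call to move; the robot and the scene stay as the last step left them, time stands still between calls to the robot, and variables do not carry over. Pictures are saved under pics/ and viewed, about 8 in all and at most 12, crops included, and the job is handed in when it is done.

Besides the shell and the picture viewer there is one more tool, called after "Call:" as a command line: name --argument value ..., lists and objects as JSON in quotes. arm_command: Moves the arm, as the interface text tells. Its arguments: {"type":"object","properties":{"targets":{"type":"array","items":{"type":"array"}},"newtons":{"type":"number"}},"required":["targets"]}

```bash
mkdir -p pics; ls
python3 - <<'E'
from workcell import manip
import cv2
for n in("top","side"):
    cv2.imwrite(f"pics/{n}0.png",manip.capture(n)[:,:,::-1])
    c=manip.calibration(n);print(n,c)
print(manip.get_obs())
E
```

```text
pics
top {'vfov': 52.03289283724278, 'cx': 320.9997773392056, 'cy': 231.3682232670532, 'pose': array([[-9.97462355e-03, -9.94365709e-01,  1.05533617e-01,
         5.14617317e+02],
       [-9.99441532e-01,  6.54780548e-03, -3.27681350e-02,
        -8.42358667e+01],
       [ 3.18924962e-02, -1.05801529e-01, -9.93875699e-01,
         1.02833496e+03],
       [ 0.00000000e+00,  0.00000000e+00,  0.00000000e+00,
         1.00000000e+00]])}
side {'vfov': 42.87240838792269, 'cx': 325.8881707237088, 'cy': 231.22761185399318, 'pose': array([[-9.91867399e-01, -9.74294377e-02,  8.18936390e-02,
         5.06351988e+02],
       [-1.27129774e-01,  7.27618947e-01, -6.74098426e-01,
         7.18931880e+02],
       [ 6.08966720e-03, -6.79027372e-01, -7.34087695e-01,
         9.16177831e+02],
       [ 0.00000000e+00,  0.00000000e+00,  0.00000000e+00,
         1.00000000e+00]])}
{'time': 0.1, 'q': array([-1.28200387e+00,  8.73740997e-02,  1.75203557e-01,  1.65981713e+00,
        2.43284107e-05,  1.57078187e+00]), 'qd': array([ 2.27244805e-05, -4.87157366e-05,  1.55598101e-03, -3.53543267e-04,
        9.26129020e-04, -1.51183733e-03]), 'joint_torque': array([ 5.71401761e-04, -5.21559834e+01,  4.65656555e+01,  1.59424462e-02,
       -1.83279508e-05,  4.75248299e-06]), 'tool_pos': array([ 156.58696477, -527.03170261,  247.66595592]), 'tool_rot': array([[ 9.58584366e-01,  2.84808557e-01, -3.15967422e-04],
       [ 2.84808731e-01, -9.58583678e-01,  1.14893610e-03],
       [ 2.43456199e-05, -1.19134247e-03, -9.99999290e-01]]), 'wrist_force': array([-0.23554364, -1.21221625, -0.02611398]), 'ft_torque': array([ 0.04138948,  0.06033442, -0.01281254]), 'finger_gap': 85.18325258795656}
```

View pics/top0.png

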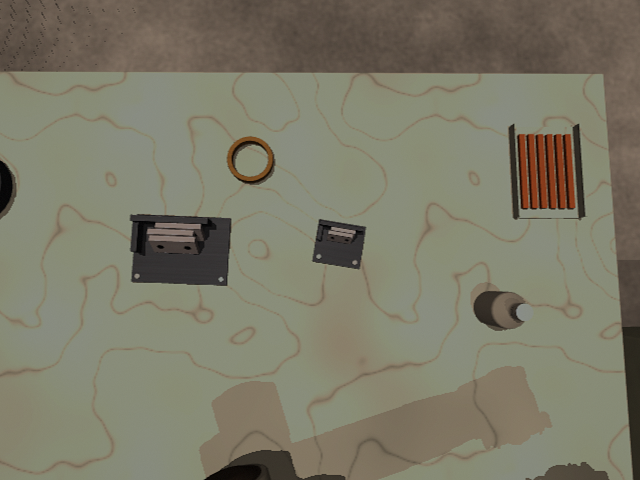

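View pics/side0.png

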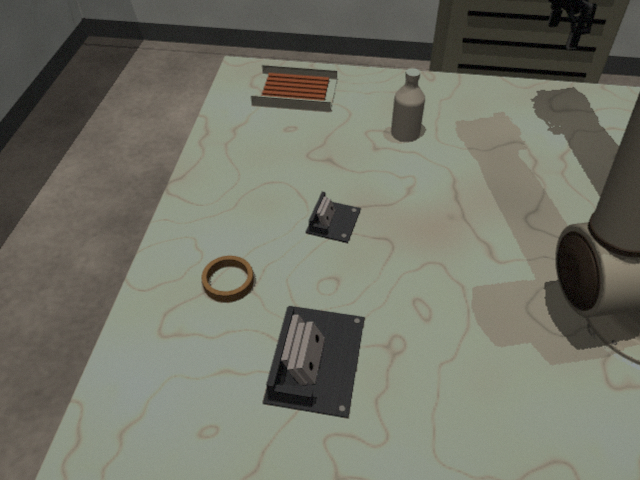

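Top view: large stop at about px (181,250), fence on the left (+y), backstop at the top (+x). Small stop is at (340,243), tape at (250,160), bottle at (505,310). Next I zoom in on the large stop in both views.

```bash
cat > h.py <<'E'
from workcell import manip
import numpy as np, cv2
def ray(n,u,v):
    c=manip.calibration(n);f=240/np.tan(np.radians(c["vfov"]/2));P=np.array(c["pose"])
    d=P[:3,:3]@np.array([(u-c["cx"])/f,(v-c["cy"])/f,1]);return P[:3,3],d
def onz(n,u,v,z):
    o,d=ray(n,u,v);return (o+d*(z-o[2])/d[2])
def proj(n,p):
    c=manip.calibration(n);f=240/np.tan(np.radians(c["vfov"]/2));P=np.array(c["pose"])
    q=P[:3,:3].T@(np.array(p)-P[:3,3]);return np.array([c["cx"]+f*q[0]/q[2],c["cy"]+f*q[1]/q[2]])
def views(name,save):
    a=manip.capture("top");b=manip.capture("side")
    A=cv2.resize(a[200:300,115:245],None,fx=5,fy=5,interpolation=cv2.INTER_CUBIC)[:,:,::-1]
    B=cv2.resize(b[300:420,255:375],None,fx=5,fy=5,interpolation=cv2.INTER_CUBIC)[:,:,::-1]
    if save:
        cv2.imwrite(f"pics/{name}.png",np.hstack([cv2.resize(A,(400,308)),cv2.resize(B,(400,400))[:308]]) if save==1 else (A if save==2 else B))
    return a,b
E
python3 - <<'E'
from h import *
a=cv2.imread("pics/top0.png");b=cv2.imread("pics/side0.png")
for n,i,(x,y,w,h) in(("t",a,(115,205,130,90)),("s",b,(255,300,120,120))):
    k=6 if n=="t" else 5
    c=cv2.resize(i[y:y+h,x:x+w],None,fx=k,fy=k,interpolation=cv2.INTER_CUBIC)
    c=cv2.convertScaleAbs(c,alpha=1.4,beta=10)
    for j in range(0,w,10): cv2.putText(c,str(x+j),(j*k,10),0,.35,(0,0,255),1);cv2.line(c,(j*k,12),(j*k,18),(0,0,255),1)
    for j in range(0,h,10): cv2.putText(c,str(y+j),(0,j*k+4),0,.35,(0,0,255),1)
    cv2.imwrite(f"pics/{n}z.png",c)
for n,i,box in(("top",a,(115,205,250,300)),("side",b,(240,295,380,430))):
    hsv=cv2.cvtColor(i,cv2.COLOR_BGR2HSV);m=np.zeros(i.shape[:2],np.uint8)
    x0,y0,x1,y1=box;m[y0:y1,x0:x1]=(hsv[y0:y1,x0:x1,2]<85)*255
    m=cv2.morphologyEx(m,cv2.MORPH_OPEN,np.ones((3,3)))
    m=cv2.morphologyEx(m,cv2.MORPH_CLOSE,np.ones((25,25)))
    C=max(cv2.findContours(m,0,2)[0],key=cv2.contourArea)
    print(n,cv2.contourArea(C),cv2.approxPolyDP(cv2.convexHull(C),3,True).reshape(-1,2).tolist())
E
```

```text
top 6496.5 [[130, 215], [230, 218], [226, 285], [132, 281]]
side 8223.5 [[287, 307], [363, 317], [348, 417], [263, 403]]
```

View pics/tz.png

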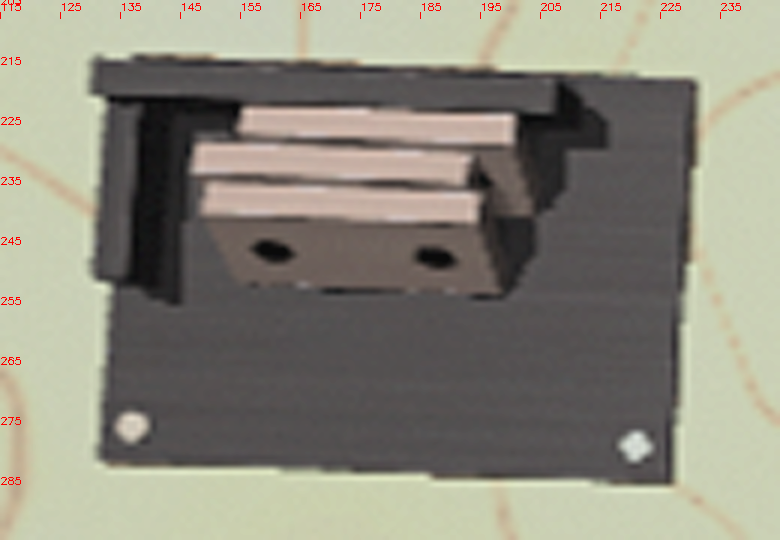

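View pics/sz.png

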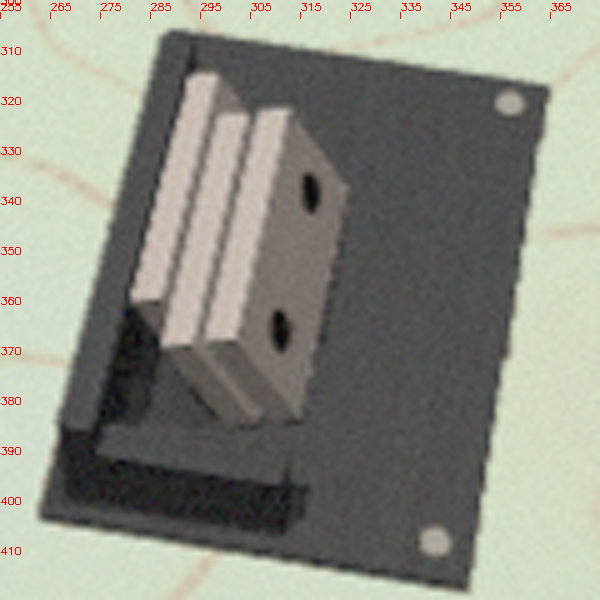

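```bash
cat >> h.py <<'E'
def stop_pose():
    T=[((131.8,281.8),(-70,97.5,6)),((227,285.8),(-70,-97.5,0)),((230.8,218.3),(70,-97.5,0))]
    S=[((364.5,317.5),(-70,-97.5,3)),((348.5,418.),(-70,97.5,0)),((262.8,403.5),(70,97.5,0))]
    W=[];M=[]
    for n,L in(("top",T),("side",S)):
        for (u,v),m in L: W.append(onz(n,u,v,m[2])[:2]);M.append(m[:2])
    W=np.array(W);M=np.array(M,float)
    a=W-W.mean(0);b=M-M.mean(0)
    th=np.arctan2((b[:,0]*a[:,1]-b[:,1]*a[:,0]).sum(),(a*b).sum())
    R=np.array([[np.cos(th),-np.sin(th)],[np.sin(th),np.cos(th)]])
    t=W.mean(0)-R@M.mean(0)
    return R,t,th,W-(M@R.T+t)
def tostop(p,R,t): return np.r_[R.T@(np.array(p)[:2]-t)-[50,80],p[2]-6]
E
python3 - <<'E'
from h import *
R,t,th,res=stop_pose();print(t,np.degrees(th));print(res.round(1))
print("corner",R@[50,80]+t)
def z(x,y):return 115+x/6,205+y/6
for k,p,h in(("c foot +y",(240,285),6),("c foot -y",(503,297),6),("c top +y out",(203,214),52),("c top -y out",(478,222),52),("b top +y",(192,173),52),("a top +y",(238,132),52),("a top -y",(515,143),52)):
    print(k,tostop(onz("top",*z(*p),h),R,t).round(1))
def s(x,y):return 255+x/5,300+y/5
for k,p,h in(("c foot +y",(297,420),6),("c foot -y",(348,188),6),("c top +y out",(237,339),52),("c top -y out",(292,110),52),("b top+y",(190,347),52),("a top+y",(158,300),52)):
    print(k,tostop(onz("side",*s(*p),h),R,t).round(1))
E
```

```text
[586.94985361 172.56588052] -2.70268901814865
[[ 0.4 -3.2]
 [-0.5 -1.1]
 [ 0.4 -1. ]
 [-0.   2.6]
 [-0.3  1.4]
 [ 0.   1.2]]
corner [640.66650322 250.11922703]
c foot +y [-57.8 -28.2  -0. ]
c foot -y [ -58.4 -118.1    0. ]
c top +y out [-37.3 -28.5  46. ]
c top -y out [ -36.3 -118.3   46. ]
b top +y [-23.9 -23.9  46. ]
a top +y [ -9.7 -37.9  46. ]
a top -y [  -9.7 -128.7   46. ]
c foot +y [-56.4 -27.1   0. ]
c foot -y [ -57.2 -118.4    0. ]
c top +y out [-37.3 -27.1  46. ]
c top -y out [ -38.1 -116.2   46. ]
b top+y [-23.1 -21.7  46. ]
a top+y [ -9.4 -36.5  46. ]
```

Two views agree: stop yaw is -2.7°, the inner corner is at (641,250), plate c's foot is 58 mm out, and the fence gaps are a 37, b 23 and c 28 mm. Top view: c's foot edge runs (155,252)–(199,254). Side view: it runs (314,384)–(325,338). I'll move in front of c with the fingers half open, jaw axis along the plates.

Call:
arm_command --targets '[[[57.7, -56.8, 8], [0, 0, 0.336], 0.4], [[57.7, -56.8, 8], [0, 0, 0.336], 0.4], [[57.7, -56.8, 8], [0, 0, 0.336], 0.4], [[57.7, -56.8, 8], [0, 0, 0.336], 0.4], [[57.7, -56.8, 8], [0, 0, 0.336], 0.4], [[57.7, -56.8, 8], [0, 0, 0.336], 0.4], [[57.7, -56.8, 8], [0, 0, 0.336], 0.4], [[57.7, -56.8, 8], [0, 0, 0.336], 0.4], [[57.7, -56.8, 8], [0, 0, 0.336], 0.4], [[57.7, -56.8, 8], [0, 0, 0.336], 0.4]]'

```text
time: 1.1
tool_pos: [396.7, -91.1, 199.1]
tool_rot: [[0.999, -0.047, 0.0], [-0.047, -0.999, -0.0], [0.0, 0.0, -1.0]]
wrist_force: [1.7, -0.4, 0.9]
finger_gap: 51.4
```

Call:
arm_command --targets '[[[13.9, -27.9, 7.9], [0, 0, 0], 0.4], [[13.9, -27.9, 7.9], [0, 0, 0], 0.4], [[13.9, -27.9, 7.9], [0, 0, 0], 0.4], [[13.9, -27.9, 7.9], [0, 0, 0], 0.4], [[13.9, -27.9, 7.9], [0, 0, 0], 0.4], [[13.9, -27.9, 7.9], [0, 0, 0], 0.4], [[13.9, -27.9, 7.9], [0, 0, 0], 0.4], [[13.9, -27.9, 7.9], [0, 0, 0], 0.4], [[13.9, -27.9, 7.9], [0, 0, 0], 0.4]]'

```text
time: 2.0
tool_pos: [540.7, 22.9, 125.5]
tool_rot: [[1.0, 0.025, -0.003], [0.026, -0.999, 0.036], [-0.002, -0.036, -0.999]]
wrist_force: [-0.1, -0.1, 0.4]
finger_gap: 51.4
```

Call:
arm_command --targets '[[[0, 0, 0], [0, 0, 0], 0.4]]'

```text
time: 2.1
tool_pos: [540.6, 22.8, 125.5]
tool_rot: [[1.0, 0.025, -0.003], [0.025, -0.999, 0.036], [-0.002, -0.036, -0.999]]
wrist_force: [-0.9, 0.0, 0.6]
finger_gap: 51.2
```

```bash
python3 -c "
from h import *
o=manip.get_obs();print(o['q'].round(3),o['qd'].round(3),o['tool_pos'],o['tool_rot'].round(3))"
```

```text
[ 0.024  0.055 -0.094  1.423  0.036  3.141] [-0.003 -0.019 -0.007  0.011 -0.002  0.002] [540.5554535   22.84503726 125.52189414] [[ 1.     0.025 -0.003]
 [ 0.025 -0.999  0.036]
 [-0.002 -0.036 -0.999]]
```

Joint 6 hit its upper limit, so I need the half-turned orientation. A helper will work out the shifts.

```bash
cat >> h.py <<'E'
from scipy.spatial.transform import Rotation as Ro
def delta(sx,sy,z,yaw_s):
    "target TCP in corner frame (mm, world z), tool x yaw relative to stop x (deg)"
    R,t,th,_=stop_pose();o=manip.get_obs()
    p=np.r_[R@[50+sx,80+sy]+t,z];y=th+np.radians(yaw_s);c,s=np.cos(y),np.sin(y)
    T=np.array([[c,s,0],[s,-c,0],[0,0,-1.]]);A=o['tool_rot']
    print("shift cm",(A.T@(p-o['tool_pos'])/10).round(2),"rv",Ro.from_matrix(A.T@T).as_rotvec().round(3),"world",p.round(1))
def where():
    R,t,th,_=stop_pose();o=manip.get_obs();print("corner-frame",tostop(o['tool_pos'],R,t).round(1),"yaw",np.degrees(np.arctan2(o['tool_rot'][1,0],o['tool_rot'][0,0])-th).round(2),o['wrist_force'].round(1),o['time'])
E
python3 -c "
from h import *
delta(-89,-73,120,90);delta(-89,-73,120,180)"
```

```text
shift cm [  1.18 -15.8    1.12] rv [-0.03  -0.025 -1.498] world [548.3 181.4 120. ]
shift cm [  1.18 -15.8    1.12] rv [-0.005 -0.055 -3.068] world [548.3 181.4 120. ]
```

Call:
arm_command --targets '[[[1.2, -15.8, 1.1], [-0.03, -0.025, -1.5], 0.4], [[1.2, -15.8, 1.1], [-0.03, -0.025, -1.5], 0.4], [[1.2, -15.8, 1.1], [-0.03, -0.025, -1.5], 0.4], [[1.2, -15.8, 1.1], [-0.03, -0.025, -1.5], 0.4], [[1.2, -15.8, 1.1], [-0.03, -0.025, -1.5], 0.4], [[1.2, -15.8, 1.1], [-0.03, -0.025, -1.5], 0.4], [[1.2, -15.8, 1.1], [-0.03, -0.025, -1.5], 0.4], [[1.2, -15.8, 1.1], [-0.03, -0.025, -1.5], 0.4], [[1.2, -15.8, 1.1], [-0.03, -0.025, -1.5], 0.4], [[1.2, -15.8, 1.1], [-0.03, -0.025, -1.5], 0.4]]'

```text
time: 3.1
tool_pos: [548.2, 181.2, 121.1]
tool_rot: [[0.04, 0.999, 0.001], [0.999, -0.04, 0.0], [0.0, 0.001, -1.0]]
wrist_force: [-0.3, -0.4, 0.3]
finger_gap: 51.4
```

```bash
python3 -c "
from h import *
where();delta(-89,-73,60,180);print(manip.get_obs()['q'])"
```

```text
corner-frame [-89.2 -73.2 115.1] yaw 90.42 [-0.3 -0.4  0.3] 3.1
shift cm [0.02 0.01 6.11] rv [ 1.000e-03  1.000e-03 -1.563e+00] world [548.3 181.4  60. ]
[ 3.19184782e-01  1.39568222e-01 -1.19812061e-02  1.41786459e+00
 -1.07724743e-05  1.92976538e+00]
```

Call:
arm_command --targets '[[[0, 0, 6.1], [0, 0, -1.563], 0.4], [[0, 0, 6.1], [0, 0, -1.563], 0.4], [[0, 0, 6.1], [0, 0, -1.563], 0.4], [[0, 0, 6.1], [0, 0, -1.563], 0.4], [[0, 0, 6.1], [0, 0, -1.563], 0.4], [[0, 0, 6.1], [0, 0, -1.563], 0.4], [[0, 0, 6.1], [0, 0, -1.563], 0.4], [[0, 0, 6.1], [0, 0, -1.563], 0.4], [[0, 0, 6.1], [0, 0, -1.563], 0.4], [[0, 0, 6.1], [0, 0, -1.563], 0.4]]'

```text
time: 4.1
tool_pos: [548.2, 181.2, 60.1]
tool_rot: [[-0.994, 0.11, 0.001], [0.11, 0.994, 0.001], [-0.001, 0.001, -1.0]]
wrist_force: [-1.1, 0.1, -0.3]
finger_gap: 50.6
```

```bash
python3 -c "
from h import *
where();delta(-89,-73,26,180)
views('p1',1)"
```

```text
corner-frame [-89.1 -73.2  54.1] yaw 176.37 [-1.1  0.1 -0.3] 4.1
shift cm [-0.    0.02  3.41] rv [ 0.001  0.001 -0.063] world [548.3 181.4  26. ]
```

View pics/p1.png

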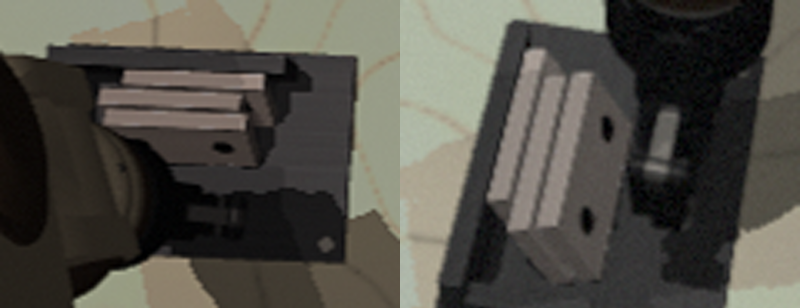

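Plates are undisturbed, and the gripper is in front of the row: side panel shows c's face around (605,150) with the fingers at (660,170). I'll lower and square up, then push.

Call:
arm_command --targets '[[[0, 0, 1.7], [0, 0, -0.063], 0.4], [[0, 0, 3.4], [0, 0, -0.063], 0.4], [[0, 0, 3.4], [0, 0, -0.063], 0.4], [[-0.5, 0, 3.4], [0, 0, -0.063], 0.4], [[-1, 0, 3.4], [0, 0, -0.063], 0.4], [[-1.3, 0, 3.4], [0, 0, -0.063], 0.4], [[-1.6, 0, 3.4], [0, 0, -0.063], 0.4], [[-1.9, 0, 3.4], [0, 0, -0.063], 0.4]]'

```text
time: 5.0
tool_pos: [567.7, 179.3, 25.8]
tool_rot: [[-0.999, 0.054, 0.001], [0.054, 0.999, 0.001], [-0.001, 0.001, -1.0]]
wrist_force: [0.5, -1.2, 1.1]
finger_gap: 50.9
```

```bash
python3 -c "
from h import *
where()"
```

```text
corner-frame [-69.5 -74.2  19.8] yaw 179.62 [ 0.5 -1.2  1.1] 5.0
```

Call:
arm_command --targets '[[[-0.2, 0, 0], [0, 0, -0.007], 0.4], [[-0.4, 0, 0], [0, 0, -0.007], 0.4], [[-0.6, 0, 0], [0, 0, -0.007], 0.4], [[-0.8, 0, 0], [0, 0, -0.007], 0.4], [[-1.0, 0, 0], [0, 0, -0.007], 0.4], [[-1.2, 0, 0], [0, 0, -0.007], 0.4]]'

```text
time: 5.6
tool_pos: [579.1, 178.6, 25.2]
tool_rot: [[-0.999, 0.046, 0.0], [0.046, 0.999, 0.0], [-0.0, 0.0, -1.0]]
wrist_force: [-3.1, 1.5, -0.8]
finger_gap: 51.0
```

```bash
python3 -c "
from h import *
where()"
```

```text
corner-frame [-58.1 -74.4  19.2] yaw 180.05 [-3.1  1.5 -0.8] 5.6
```

Call:
arm_command --targets '[[[-0.2, 0, 0], [0, 0, 0], 0.4], [[-0.4, 0, 0], [0, 0, 0], 0.4], [[-0.6, 0, 0], [0, 0, 0], 0.4], [[-0.7, 0, 0], [0, 0, 0], 0.4]]'

```text
time: 6.0
tool_pos: [586.5, 178.3, 25.5]
tool_rot: [[-0.999, 0.046, 0.001], [0.046, 0.999, 0.0], [-0.001, 0.001, -1.0]]
wrist_force: [-3.5, -0.6, -0.4]
finger_gap: 51.2
```

```bash
python3 -c "
from h import *
where();views('p2',1)"
```

```text
corner-frame [-50.7 -74.3  19.5] yaw 180.04 [-3.5 -0.6 -0.4] 6.0
```

View pics/p2.png

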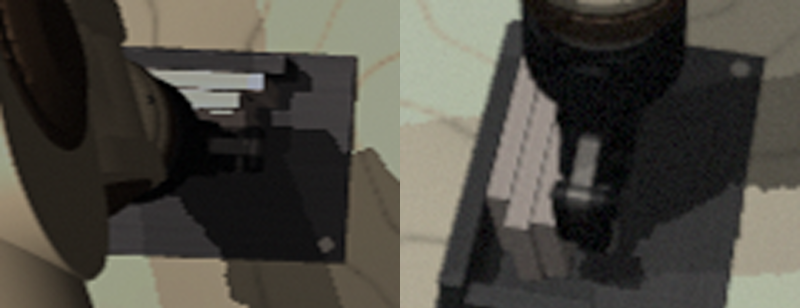

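The plates are nearly upright (side panel tops around (520,200), fingers at (580,210)). I'll continue in 1 mm steps until the force rises.

Call:
arm_command --targets '[[[-0.1, 0, 0], [0, 0, 0], 0.4], [[-0.2, 0, 0], [0, 0, 0], 0.4], [[-0.3, 0, 0], [0, 0, 0], 0.4], [[-0.35, 0, 0], [0, 0, 0], 0.4]]'

```text
time: 6.5
tool_pos: [588.9, 178.2, 25.4]
tool_rot: [[-0.999, 0.046, -0.001], [0.046, 0.999, 0.001], [0.001, 0.0, -1.0]]
wrist_force: [-9.0, 0.5, 1.9]
finger_gap: 51.5
```

Call:
arm_command --targets '[[[-0.05, 0, 0], [0, 0, 0], 0.4], [[-0.1, 0, 0], [0, 0, 0], 0.4], [[-0.1, 0, 0], [0, 0, 0], 0.4]]'

```text
time: 6.8
tool_pos: [588.9, 178.1, 25.3]
tool_rot: [[-0.999, 0.046, -0.003], [0.046, 0.999, 0.0], [0.003, 0.0, -1.0]]
wrist_force: [-13.5, 0.7, 4.3]
finger_gap: 51.1
```

Call:
arm_command --targets '[[[-0.1, 0, 0], [0, 0, 0], 0.4], [[-0.2, 0, 0], [0, 0, 0], 0.4], [[-0.25, 0, 0], [0, 0, 0], 0.4], [[-0.25, 0, 0], [0, 0, 0], 0.4]]'

```text
time: 7.2
tool_pos: [589.0, 178.1, 25.3]
tool_rot: [[-0.999, 0.046, -0.008], [0.046, 0.999, 0.0], [0.008, 0.0, -1.0]]
wrist_force: [-27.6, 0.3, 12.0]
finger_gap: 51.3
```

Call:
arm_command --targets '[[[0.3, 0, 0], [0, 0, 0], 0.4], [[1.5, 0, 0], [0, 0, 0], 0.4], [[4, 0, 0], [0, 0, 0], 0.4], [[5, 0, -4], [0, 0, 0], 1], [[5, 6, -8], [0, 0, 0.15], 1], [[5, 9, -8], [0, 0, 0.3], 1], [[5, 9, -8], [0, 0, 0.45], 1], [[5, 9, -8], [0, 0, 0.6], 1], [[5, 9, -8], [0, 0, 0.75], 1], [[5, 9, -8], [0, 0, 0.9], 1]]'

```text
time: 8.2
tool_pos: [548.1, 270.5, 106.1]
tool_rot: [[-0.581, 0.814, 0.003], [0.814, 0.581, 0.001], [-0.001, 0.003, -1.0]]
wrist_force: [-0.1, 0.3, 0.3]
finger_gap: -0.3
```

```bash
python3 -c "
from h import *
where();delta(-20,-166,80,90);views('p3',1)"
```

```text
corner-frame [-93.4  16.  100.1] yaw 128.22 [-0.1  0.3  0.3] 8.2
shift cm [-18.84  -5.5    2.61] rv [ 0.003 -0.     0.667] world [612.9  85.2  80. ]
```

View pics/p3.png

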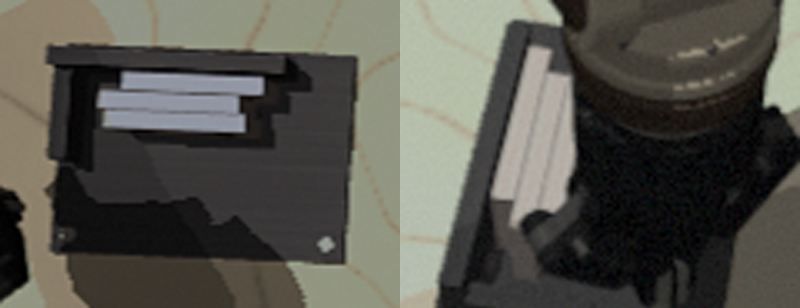

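```bash
python3 -c "
from h import *
R,t,th,_=stop_pose()
a,b=views('x',0)
g=cv2.cvtColor(a,cv2.COLOR_RGB2GRAY)
for u in(158,175,188):
    col=g[205:255,u].astype(int);print(u,col.tolist())
f=lambda u,v:tostop(onz('top',u,v,56),R,t).round(1)
print(f(154.6,223.4),f(201,225),f(148.5,241.9),f(195,243.2),f(147,220.8))
"
```

```text
158 [147, 147, 146, 146, 146, 147, 147, 147, 148, 145, 60, 66, 56, 55, 57, 60, 60, 0, 40, 151, 152, 149, 150, 149, 140, 127, 150, 150, 150, 151, 148, 116, 152, 149, 150, 152, 148, 26, 17, 35, 49, 48, 46, 48, 48, 47, 44, 47, 47, 46]
175 [147, 147, 147, 147, 147, 147, 147, 146, 146, 149, 138, 37, 64, 57, 57, 60, 58, 28, 7, 61, 159, 151, 150, 150, 147, 103, 153, 151, 150, 150, 149, 136, 147, 150, 150, 150, 153, 142, 22, 21, 23, 25, 40, 59, 59, 57, 55, 54, 57, 55]
188 [147, 146, 146, 146, 147, 147, 146, 147, 146, 148, 145, 70, 44, 57, 56, 56, 59, 62, 1, 35, 137, 154, 149, 149, 151, 148, 92, 153, 150, 150, 151, 147, 99, 153, 151, 150, 152, 150, 66, 12, 23, 22, 23, 34, 59, 57, 57, 56, 58, 57]
[ -3.  -38.5  50. ] [  -2.5 -129.5   50. ] [-40.  -29.3  50. ] [ -39. -120.   50.] [  1.5 -23.3  50. ]
```

Call:
arm_command --targets '[[[-23.9, -9.5, 0], [0, 0, 0.667], 1], [[-23.9, -9.5, 0], [0, 0, 0.667], 1], [[-23.9, -9.5, 0], [0, 0, 0.667], 1], [[-23.9, -9.5, 0], [0, 0, 0.667], 1], [[-23.9, -9.5, 0], [0, 0, 0.667], 1], [[-23.9, -9.5, 0], [0, 0, 0.667], 1], [[-23.9, -9.5, 0], [0, 0, 0.667], 1]]'

```text
time: 9.1
tool_pos: [610.7, 19.1, 105.5]
tool_rot: [[0.041, 0.999, 0.001], [0.999, -0.041, 0.0], [0.0, 0.001, -1.0]]
wrist_force: [-0.6, 1.2, -0.6]
finger_gap: 0.1
```

```bash
python3 -c "
from h import *
where();delta(-20,-166,25,90);
a,b=views('x',0)
A=cv2.resize(a[207:257,125:215],None,fx=8,fy=8,interpolation=cv2.INTER_CUBIC)[:,:,::-1]
cv2.imwrite('pics/p4.png',cv2.convertScaleAbs(A,alpha=1.5,beta=20))
B=cv2.resize(b[303:393,260:330],None,fx=6.5,fy=6.5,interpolation=cv2.INTER_CUBIC)[:,:,::-1]
cv2.imwrite('pics/p4s.png',cv2.convertScaleAbs(B,alpha=1.5,beta=20))
"
```

```text
corner-frame [ -19.  -232.1   99.5] yaw 90.38 [-0.6  1.2 -0.6] 9.1
shift cm [ 6.61 -0.06  8.05] rv [ 0.001 -0.     0.007] world [612.9  85.2  25. ]
```

View pics/p4s.png

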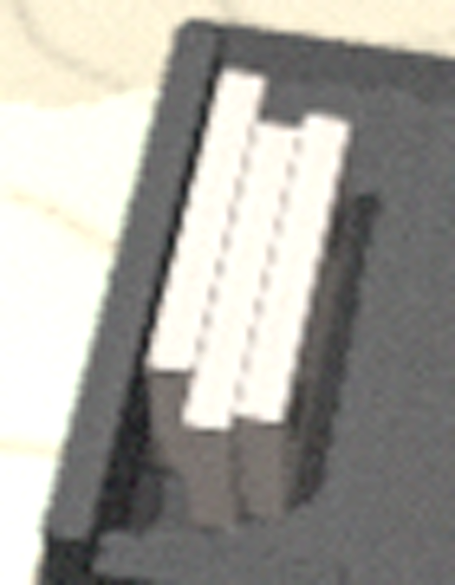

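```bash
python3 -c "
from h import *
R,t,th,_=stop_pose()
for u,v in((283,420),(234,415),(186,424),(190,370),(148,368)): print('top',tostop(onz('side',260+u/6.5,303+v/6.5,56),R,t).round(1))
for u,v in((279,518),(240,518),(235,526),(195,523)): print('foot',tostop(onz('side',260+u/6.5,303+v/6.5,6),R,t).round(1))
for u,v in((98,540),(222,28)): print('backstop top inner',tostop(onz('side',260+u/6.5,303+v/6.5,56),R,t).round(1))
"
```

```text
top [-39.5 -25.5  50. ]
top [-27.5 -24.7  50. ]
top [-16.4 -20.2  50. ]
top [-14.2 -35.1  50. ]
top [ -3.9 -33.8  50. ]
foot [-37.3 -26.1   0. ]
foot [-27.6 -24.4   0. ]
foot [-26.8 -21.9   0. ]
foot [-16.6 -21.    0. ]
backstop top inner [-2.5 14.  50. ]
backstop top inner [  -0.5 -137.4   50. ]
```

View pics/p4.png

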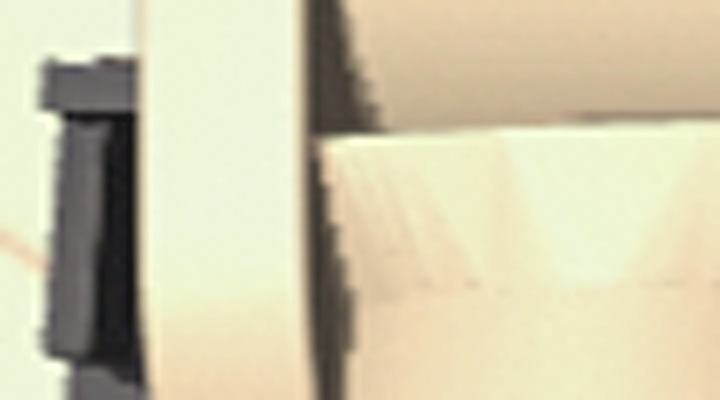

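Side view: all three plates are upright and packed, with their feet within about 2 mm of their tops in x; a sliver of ~2 mm may remain at the backstop. The top view is blocked by the arm. I'll push sideways now, then press the face again at mid-height.

Call:
arm_command --targets '[[[3, 0, 4], [0, 0, 0.007], 1], [[6.6, 0, 5], [0, 0, 0.007], 1], [[6.6, 0, 7.5], [0, 0, 0.007], 1], [[6.6, 0, 7.5], [0, 0, 0.007], 1], [[7.2, 0, 7.5], [0, 0, 0.007], 1], [[7.8, 0, 7.5], [0, 0, 0.007], 1], [[8.4, 0, 7.5], [0, 0, 0.007], 1], [[8.8, 0, 7.5], [0, 0, 0.007], 1]]'

```text
time: 10.0
tool_pos: [614.6, 109.3, 31.6]
tool_rot: [[0.048, 0.999, 0.002], [0.999, -0.048, 0.001], [0.001, 0.002, -1.0]]
wrist_force: [-0.2, -1.0, 0.8]
finger_gap: -0.2
```

```bash
python3 -c "
from h import *
where()"
```

```text
corner-frame [ -19.4 -141.9   25.6] yaw 89.95 [-0.2 -1.   0.8] 10.0
```

Call:
arm_command --targets '[[[0.4, 0, 0], [0, 0, 0], 1], [[0.8, 0, 0], [0, 0, 0], 1], [[1.1, 0, 0], [0, 0, 0], 1], [[1.4, 0, 0], [0, 0, 0], 1], [[1.7, 0, 0], [0, 0, 0], 1], [[2.0, 0, 0], [0, 0, 0], 1], [[2.3, 0, 0], [0, 0, 0], 1], [[2.6, 0, 0], [0, 0, 0], 1]]'

```text
time: 10.8
tool_pos: [615.5, 133.8, 31.3]
tool_rot: [[0.049, 0.999, 0.001], [0.999, -0.049, -0.001], [-0.001, 0.001, -1.0]]
wrist_force: [-3.4, -6.9, 5.6]
finger_gap: -0.2
```

```bash
python3 -c "
from h import *
where()"
```

```text
corner-frame [ -19.7 -117.4   25.3] yaw 89.87 [-3.4 -6.9  5.6] 10.8
```

Call:
arm_command --targets '[[[0.3, 0, 0], [0, 0, 0], 1], [[0.6, 0, 0], [0, 0, 0], 1], [[0.9, 0, 0], [0, 0, 0], 1], [[1.2, 0, 0], [0, 0, 0], 1], [[1.4, 0, 0], [0, 0, 0], 1]]'

```text
time: 11.3
tool_pos: [616.1, 147.8, 31.3]
tool_rot: [[0.049, 0.999, 0.001], [0.999, -0.049, -0.001], [-0.001, 0.001, -1.0]]
wrist_force: [-3.2, -6.8, 6.2]
finger_gap: -0.1
```

```bash
python3 -c "
from h import *
where()"
```

```text
corner-frame [ -19.7 -103.4   25.3] yaw 89.87 [-3.2 -6.8  6.2] 11.3
```

Call:
arm_command --targets '[[[0.15, 0, 0], [0, 0, 0], 1], [[0.3, 0, 0], [0, 0, 0], 1], [[0.4, 0, 0], [0, 0, 0], 1], [[0.5, 0, 0], [0, 0, 0], 1]]'

```text
time: 11.7
tool_pos: [616.2, 149.5, 31.4]
tool_rot: [[0.052, 0.999, 0.001], [0.999, -0.052, -0.007], [-0.007, 0.001, -1.0]]
wrist_force: [-4.8, -28.2, 11.5]
finger_gap: -0.3
```

Stopped solidly at 28 N, which matches the fence (tool at y = -101.7, expected -101). Backing off and looking.

Call:
arm_command --targets '[[[-0.4, 0, 0], [0, 0, 0], 1], [[-2, 0, 0], [0, 0, 0], 1], [[-4.5, 0, 0], [0, 0, 0], 1], [[-9, 0, -3], [0, 0, 0], 1], [[-13, 0, -6], [0, 0, 0], 1], [[-17, 4, -8], [0, 0, 0], 1], [[-17, 8, -8], [0, 0, 0], 1], [[-17, 8, -8], [0, 0, 0], 1]]'

```text
time: 12.5
tool_pos: [692.4, -22.4, 108.1]
tool_rot: [[0.051, 0.999, 0.001], [0.999, -0.051, 0.0], [0.0, 0.001, -1.0]]
wrist_force: [-0.6, 0.7, -1.3]
finger_gap: 0.0
```

```bash
python3 -c "
from h import *
where();a,b=views('x',0)
A=cv2.resize(a[207:267,125:215],(400,267),interpolation=cv2.INTER_CUBIC)[:,:,::-1]
B=cv2.resize(b[310:410,255:335],(400,500),interpolation=cv2.INTER_CUBIC)[:,:,::-1]
c=np.zeros((500,800,3),np.uint8);c[:267,:400]=A;c[:,400:]=B
cv2.imwrite('pics/p5.png',cv2.convertScaleAbs(c,alpha=1.4,beta=20));cv2.imwrite('pics/t5.png',a[:,:,::-1]);cv2.imwrite('pics/s5.png',b[:,:,::-1])
"
```

```text
corner-frame [  64.5 -269.8  102.1] yaw 89.78 [-0.6  0.7 -1.3] 12.5
```

View pics/p5.png

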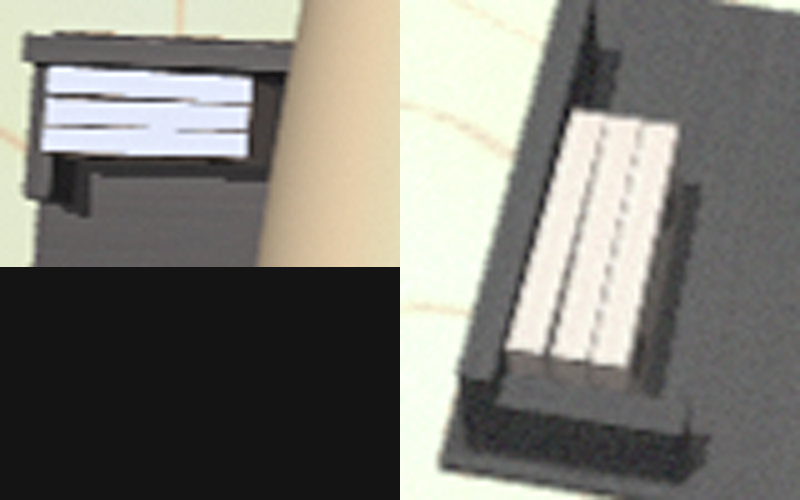

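The row is packed and its ends sit at the fence (top panel left ends at (45,110); side panel ends at (570,365)). There's a thin wedge between a and b, and a sliver at the backstop. One gentle mid-height press will close them.

```bash
python3 -c "
from h import *
delta(-90,-50,95,180)"
```

```text
shift cm [ 21.77 -15.07   1.41] rv [-1.000e-03 -2.000e-03 -1.573e+00] world [548.4 204.4  95. ]
```

Call:
arm_command --targets '[[[4, -15, 0], [0, 0, -0.15], 0.4], [[21.8, -15.1, 1.4], [0, 0, -1.573], 0.4], [[21.8, -15.1, 1.4], [0, 0, -1.573], 0.4], [[21.8, -15.1, 1.4], [0, 0, -1.573], 0.4], [[21.8, -15.1, 1.4], [0, 0, -1.573], 0.4], [[21.8, -15.1, 1.4], [0, 0, -1.573], 0.4], [[21.8, -15.1, 1.4], [0, 0, -1.573], 0.4], [[21.8, -15.1, 1.4], [0, 0, -1.573], 0.4], [[21.8, -15.1, 1.4], [0, 0, -1.573], 0.4], [[21.8, -15.1, 1.4], [0, 0, -1.573], 0.4]]'

```text
time: 13.6
tool_pos: [546.0, 205.5, 97.0]
tool_rot: [[-0.994, 0.111, 0.001], [0.111, 0.994, 0.001], [-0.001, 0.001, -1.0]]
wrist_force: [-0.2, -0.6, -0.4]
finger_gap: 51.1
```

```bash
python3 -c "
from h import *
where();delta(-90,-50,36,180)"
```

```text
corner-frame [-92.4 -49.   91. ] yaw 176.32 [-0.2 -0.6 -0.4] 13.6
shift cm [-0.24 -0.09  6.1 ] rv [ 0.001  0.001 -0.064] world [548.4 204.4  36. ]
```

Call:
arm_command --targets '[[[-0.2, 0, 3.5], [0, 0, -0.064], 0.4], [[-0.2, 0, 6.1], [0, 0, -0.064], 0.4], [[-0.2, 0, 6.1], [0, 0, -0.064], 0.4], [[-1.2, 0, 6.1], [0, 0, -0.064], 0.4], [[-2.2, 0, 6.1], [0, 0, -0.064], 0.4], [[-3.2, 0, 6.1], [0, 0, -0.064], 0.4], [[-3.8, 0, 6.1], [0, 0, -0.064], 0.4], [[-3.8, 0, 6.1], [0, 0, -0.064], 0.4]]'

```text
time: 14.4
tool_pos: [586.5, 200.4, 35.8]
tool_rot: [[-0.998, 0.056, 0.001], [0.056, 0.998, 0.001], [-0.001, 0.001, -1.0]]
wrist_force: [-0.7, -0.2, 0.2]
finger_gap: 51.2
```

```bash
python3 -c "
from h import *
where()"
```

```text
corner-frame [-51.7 -52.3  29.8] yaw 179.51 [-0.7 -0.2  0.2] 14.4
```

Call:
arm_command --targets '[[[-0.15, 0, 0], [0, 0, -0.009], 0.4], [[-0.3, 0, 0], [0, 0, -0.009], 0.4], [[-0.4, 0, 0], [0, 0, -0.009], 0.4], [[-0.5, 0, 0], [0, 0, -0.009], 0.4]]'

```text
time: 14.8
tool_pos: [589.9, 200.4, 35.5]
tool_rot: [[-0.999, 0.046, -0.0], [0.046, 0.999, 0.001], [0.0, 0.001, -1.0]]
wrist_force: [-3.3, -0.1, 2.7]
finger_gap: 51.6
```

```bash
python3 -c "
from h import *
where()"
```

```text
corner-frame [-48.3 -52.1  29.5] yaw 180.08 [-3.3 -0.1  2.7] 14.8
```

Call:
arm_command --targets '[[[-0.1, 0, 0], [0, 0, 0], 0.4], [[-0.2, 0, 0], [0, 0, 0], 0.4], [[-0.25, 0, 0], [0, 0, 0], 0.4], [[-0.25, 0, 0], [0, 0, 0], 0.4]]'

```text
time: 15.2
tool_pos: [591.7, 200.3, 35.5]
tool_rot: [[-0.999, 0.046, -0.002], [0.046, 0.999, 0.001], [0.002, 0.0, -1.0]]
wrist_force: [-8.8, 0.4, 5.3]
finger_gap: 51.2
```

Call:
arm_command --targets '[[[-0.1, 0, 0], [0, 0, 0], 0.4], [[-0.2, 0, 0], [0, 0, 0], 0.4], [[-0.25, 0, 0], [0, 0, 0], 0.4], [[-0.25, 0, 0], [0, 0, 0], 0.4]]'

```text
time: 15.6
tool_pos: [592.4, 200.2, 35.4]
tool_rot: [[-0.999, 0.045, -0.005], [0.045, 0.999, 0.0], [0.005, 0.0, -1.0]]
wrist_force: [-18.0, 0.1, 9.8]
finger_gap: 51.6
```

Call:
arm_command --targets '[[[0.3, 0, 0], [0, 0, 0], 0.4], [[1.5, 0, 0], [0, 0, 0], 0.4], [[4, 0, 0], [0, 0, 0], 0.4], [[8, 0, -3], [0, 0, 0], 0.4], [[12, 0, -7], [0, 0, 0], 0.4], [[17, 0, -10], [0, 0, 0], 0.4], [[22, 0, -10], [0, 0, 0], 0.4], [[22, 0, -10], [0, 0, 0], 0.4]]'

```text
time: 16.4
tool_pos: [373.2, 210.3, 137.1]
tool_rot: [[-0.999, 0.045, 0.003], [0.045, 0.999, 0.002], [-0.003, 0.002, -1.0]]
wrist_force: [1.5, 0.3, 0.6]
finger_gap: 51.5
```

```bash
python3 -c "
from h import *
where();a,b=views('x',0)
A=cv2.resize(a[207:267,125:215],(400,267),interpolation=cv2.INTER_CUBIC)[:,:,::-1]
B=cv2.resize(b[310:410,255:335],(400,500),interpolation=cv2.INTER_CUBIC)[:,:,::-1]
c=np.zeros((500,800,3),np.uint8);c[:267,:400]=A;c[:,400:]=B
cv2.imwrite('pics/p6.png',cv2.convertScaleAbs(c,alpha=1.4,beta=20))
for n,i in(('top',a),('side',b)):
    m=(i.min(2)>115).astype(np.uint8)
    x0,y0,x1,y1=(134,218,210,250) if n=='top' else (270,325,320,395)
    q=np.zeros_like(m);q[y0:y1,x0:x1]=m[y0:y1,x0:x1]
    C=max(cv2.findContours(q,0,2)[0],key=cv2.contourArea);P=cv2.boxPoints(cv2.minAreaRect(C))
    R,t,th,_=stop_pose()
    for p in P: print(n,p,tostop(onz(n,*p,56),R,t).round(1))
"
```

```text
corner-frame [-265.3  -52.4  131.1] yaw 180.13 [1.5 0.3 0.6] 16.4
top [134.82127 238.64697] [-34.7  -2.3  50. ]
top [135.49187 221.21124] [-0.2 -1.  50. ]
top [180.38701 222.93799] [ -0.  -88.8  50. ]
top [179.71642 240.37372] [-34.6 -89.8  50. ]
side [275.3427 378.8483] [-0.   1.8 50. ]
side [286.61798 329.98874] [  2.3 -89.9  50. ]
side [308.1629  334.96066] [-35.  -86.7  50. ]
side [296.88763 383.82022] [-35.    4.3  50. ]
```

View pics/p6.png

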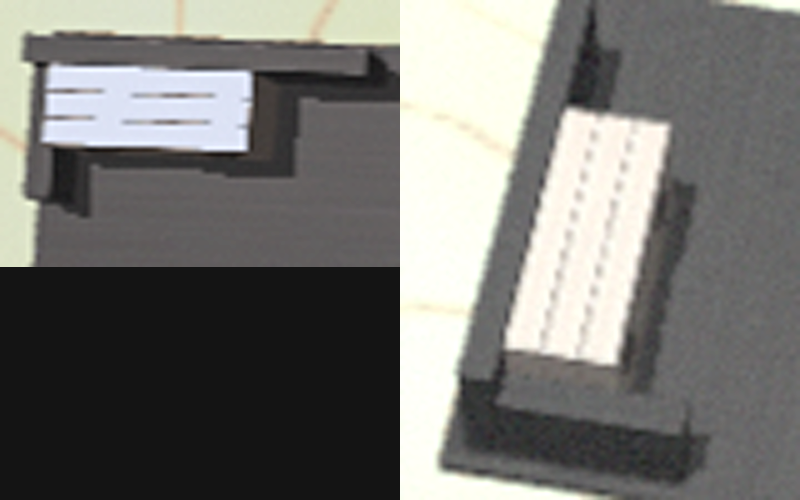

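The row is upright and square, flush with the backstop and the fence: top corners are (135,221), (180,223), (180,240) and (135,239). I'm handing it in.

```bash
python3 -c "
from workcell import manip
print(manip.finish_job())"
```

```text
the job is handed in; nothing more can be done
None
```

The three large plates now stand upright, packed against the backstop, with their ends against the side fence. I handed the job in at about 16.5 s of the 42 s allowed.

**What I did:**
1. I pushed the feet in low with two half-open fingers, to about 28 N against the backstop.
2. I pushed the row sideways with closed fingers, to about 28 N against the fence.
3. I pressed the face once more at mid-height (18 N), because the sideways push left a thin gap between plates a and b. The first push had also left about 2 mm at the backstop. This press moved the row in by about 2 to 3 mm and closed both.

**Last checks (after backing away):**
- **Across the row:** the two views put the row at x = -35 to between 0 and +2 mm from the corner, against -36 to 0 expected.
- **Along the fence:** the row is about 90 mm long, but the views disagree on its end. The top view puts it 1 to 2 mm short of the fence and the side view 2 to 4 mm past it. That is in line with the calibration and stop-pose error (up to 3 mm), and the picture shows no gap.

**What went wrong:**
- Early on, joint 6 ran up to the end of its range and stopped there, so I redid the approach with the tool turned half round.
- Twice I moved the tool in the wrong direction while clear of everything. It touched nothing.
- I did not re-measure the small stop and its plates, the tape or the bottle. The arm only passed above that side of the bench and never came down near them.

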